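# Set out the jar-filling station

### The arm

A 6-joint arm with a two-finger parallel gripper is mounted at the origin on the work surface. World frame = base frame: x ahead of the robot, y to its left, z up, the work surface at z = 0. Lengths are in m, angles in degrees, forces in N, time in s.
With the tool pointing down it reaches from about 0.3 to 0.75 m from the base axis. Payload 8.5 kg.
Tool frame: the origin (TCP) lies between the finger pads; the fingertips stand 19 mm ahead of it and the grasp point (between the pads) is the TCP; z points along the fingers, y is the direction in which the jaws open and shut (so a half turn about z gives the same grasp; the last joint's range is limited). The gripper opens to 85 mm and grips with 20 to 120 N. Pads are 22 mm wide; open, the fingers measure 114 mm over their backs; the gripper's body (76 mm by 85 mm) begins 54 mm behind the grasp point. The pads swing forward as they close: fully open they stand 13 mm farther back than shut.
Start: joints at [58.138, 21.807, 74.336, -0, 83.858, -12.336], TCP at [0.184, 0.518, 0.25] pointing down, gripper open.
Joint ranges: [-178.18, 178.18], [-50.72, 133.34], [12.68, 142.11], [-81.47, 261.47], [9.98, 163.14], [-165.26, 165.26]. Speed limits (degrees/s): [136.94, 136.94, 180, 180, 180, 180].

### API

Orientations are given as a 3x3 rotation matrix whose columns are the frame's x, y, z axes.
In Python, from cell import * gives the robot as it stands. Calls block until the motion is done:
- reach(position, orientation): joint-space move of the TCP to a pose.
- move_linear(position, rotation=None, max_speed=0.15, stop_force=None): straight line of the TCP; rotation=None keeps the orientation; max_speed is the mean speed in m/s. With stop_force (N) it stops when the force on the tool has changed by that much, and returns True; else False.
- move_j(angles): joint-space move.
- open_gripper() and grasp(grip_force=None): open the fingers fully, or close them until they stop; grip_force is the grip in N (None keeps the last).
- dwell(seconds).
- solve_ik(position, orientation): joint angles nearest the present ones, or None.
- sense(): the state.
- get_image(name): name is "side" or "top" or "wrist"; returns a dict with "frame" (400x640x3 uint8, red, green, blue), "range_z" (400x640 float32, m along the optical axis (not along the pixel's ray), 0 where there is no reading), "camera_matrix" (3x3 intrinsics, pixels), "rvec" (rotation vector, rad) and "tvec" (3), from world to camera coordinates, as OpenCV has them. Camera axes: x right, y down, z forward; pixel columns grow to the right and rows downward; lengths in m; the calibration is good to about 2 mm. A picture is of the moment at which its call begins.
A pose or a line that the arm cannot do raises Unreachable and nothing moves.
- sign_off(): hands the job in, once; it reports no verdict.
The state is a dict: "time_s": time; "joint_pos": joint angles; "qvel": joint speeds; "tau": joint torques, N m; "eef_pos": TCP position; "ee_rot": TCP orientation; "force": force on the tool from outside, world axes, zero at the start; "ft_torque": the same for the moment, N m; "grip_width": opening from 0.0 (shut) to 1.0 (fully open).
Only numpy, scipy, OpenCV 4.12 (cv2) and the standard library are available. Lean on these libraries where they do the work, as an engineer would, in place of code of your own. Each camera call takes 0.05 s, during which the arm holds its last target.

### The job

Set out the sauce-filling station: stand the jar in the middle of the scale's plate with the funnel seated upright in its mouth, and stand the shaker in the middle of the rubber pad that lies between the scale and the lid tube. In the lid tube, stack two of the three lids flat, the thicker of the two at the bottom, chosen so that the top of the stack comes level with the black fill mark; leave the third lid where it lies.

Things in the scene. Friction and masses are not known exactly. Their poses are not given: they have to be found in the camera images.
- scale: Fixed bench scale: white housing 28 mm high, round steel plate 132 mm in diameter, its top 40 mm above the bench. Origin: on the bench, under the plate's centre; z up. Housing (in its own frame) x -105 (display) to +75, y -80 to +80 mm. It stands at the left (+y) or right (-y) end of the row; a fixed steel pot 110 mm wide, 120 mm high, stands at the other end.
- tube: Fixed white tube, inside diameter 58 mm, walls 5 mm, top 54 mm above the bench, on a foot 84 mm across and 6 mm thick (its floor). Origin: centre of the foot's underside; z up. Walls only at its own +y and -y; slots 42 mm wide, full height, at +x and -x, so fingers closing along its x can set a lid inside. Black line on the walls = fill mark, 36 mm above the floor (42 above bench).
- pad_left: Square black rubber pad, fixed, 72 x 72 mm, 4 mm thick, to the left (+y) of the lid tube. Origin: centre of its underside.
- pad_right: Same as pad_left, to the right (-y) of the lid tube. One of the two pads lies between the tube and the scale, the other between the tube and the steel pot.
- jar: Open white plastic jar, loose, standing upright with its mouth up: 60 mm in diameter, 95 mm high, walls 4 mm (mouth 52 mm inside). Origin: centre of its underside; z up its axis. 0.1 to 0.2 kg.
- funnel: Steel wide-neck funnel, loose, standing on its spout: straight spout 40 mm outside diameter up to 36 mm, a nearly flat shoulder widening to 64 mm at 38 mm, then a straight collar 64 mm in diameter up to the top at 62 mm; it is open right through. Origin: centre of the spout's lower end; z up its axis. Set into the jar's mouth, the shoulder rests on the jar's rim with the origin about 58 mm above the jar's origin. Hold it by the collar. About 0.1 kg.
- shaker: Steel spice shaker, loose, upright closed cylinder 48 mm in diameter with a 50 mm cap having black holes in its top, 94 mm high. Origin: centre of its underside; z up its axis. 0.15 to 0.3 kg.
- lid_deep: Black plastic jar lid, loose, a solid disc 50 mm in diameter and 24 mm thick, plain top. Origin: centre of its underside; z up.
- lid_medium: Black plastic jar lid, loose, a solid disc 50 mm in diameter and 18 mm thick, with one white ring on its top. Origin: centre of its underside; z up.
- lid_shallow: Black plastic jar lid, loose, a solid disc 50 mm in diameter and 12 mm thick, with two white rings on its top. Origin: centre of its underside; z up.
Mind the look-alikes: they are no part of the job. What is shaped like the shaker but yellow is not meant.

How it is judged:
By the outcome, as a careful person would: the job done as asked, in the order asked, and still so for the second after the job is handed in, with the robot touching nothing.
It also fails if it takes over 144 s, if anything falls off the work surface, if the arm or the gripper's body presses on something with over 40 N, if the wrist force passes 120 N, or if a joint passes its speed limit or range.

## Working session

There is one attempt and no reset: what is moved stays moved. The work goes in short steps, each a Python script; the robot and the scene stay as the last script left them, time stands still between calls to the robot, and variables do not carry over. Pictures are saved under pics/ and viewed, and the job is handed in when it is done.

```bash
ls; mkdir -p pics; cat > h.py <<'E'
from cell import *
import numpy as np, cv2
def cam(n):
    d=get_image(n); K=np.array(d["camera_matrix"],float); R=cv2.Rodrigues(np.array(d["rvec"],float))[0]; t=np.array(d["tvec"],float).ravel()
    return d,K,R,t
def cloud(d,K,R,t):
    z=d["range_z"].astype(float); v,u=np.mgrid[:z.shape[0],:z.shape[1]]
    P=np.stack([(u-K[0,2])/K[0,0]*z,(v-K[1,2])/K[1,1]*z,z],-1)
    W=(P-t)@R; W[z<=0]=np.nan
    return W
def ray(K,R,t,uv,h):
    d=R.T@np.linalg.inv(K)@np.array([uv[0],uv[1],1.]); o=-R.T@t
    return o+d*(h-o[2])/d[2]
def save(n,im): cv2.imwrite("pics/"+n,cv2.cvtColor(im,cv2.COLOR_RGB2BGR))
E
python3 - <<'E'
from h import *
for n in ["top","side","wrist"]:
    d,K,R,t=cam(n); save(n+"0.png",d["frame"]); np.savez("pics/"+n+"0.npz",f=d["frame"],z=d["range_z"],K=K,R=R,t=t)
    print(n,(-R.T@t).round(3),R[2].round(2),K[0,0])
s=sense();print(s["time_s"],s["force"],s["grip_width"],s["eef_pos"],s["ee_rot"])
E
```

```text
pics
top [ 0.297 -0.019  1.102] [ 0.18  0.   -0.98] 426.3507278861156
side [ 0.277 -0.848  0.737] [ 0.19  0.76 -0.62] 454.15072794001924
wrist [0.112 0.544 0.373] [ 0.28 -0.1  -0.95] 334.72764305077055
0.15 [ 0.216672   -0.25861856 -0.29513335] 0.9992956269110319 [0.18373237 0.51821014 0.24986818] [[-9.42486410e-01  3.34244025e-01 -5.46678092e-04]
 [ 3.34244407e-01  9.42485987e-01 -9.16559786e-04]
 [ 2.08881810e-04 -1.04656924e-03 -9.99999431e-01]]
```

View pics/top0.png

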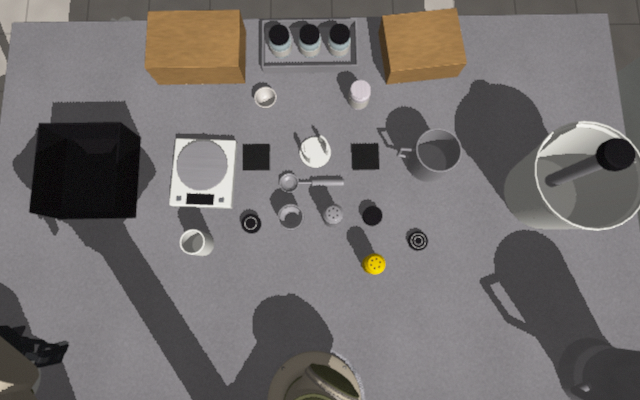

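View pics/side0.png

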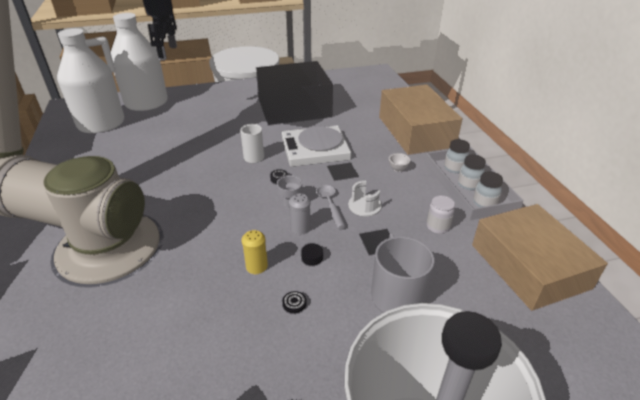

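View pics/wrist0.png

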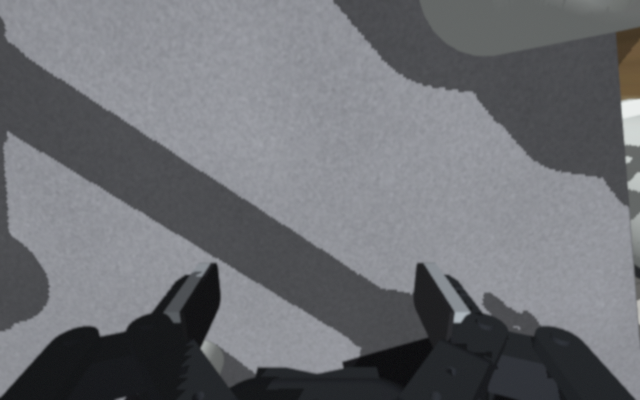

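```bash
python3 - <<'E'
import cv2
im=cv2.imread("pics/top0.png")[70:290,160:480]
cv2.imwrite("pics/top0c.png",cv2.resize(im,(800,550),interpolation=cv2.INTER_CUBIC))
im=cv2.imread("pics/side0.png")[110:320,230:470]
cv2.imwrite("pics/side0c.png",cv2.resize(im,(685,600),interpolation=cv2.INTER_CUBIC))
E
```

```text
(no output)
```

View pics/top0c.png

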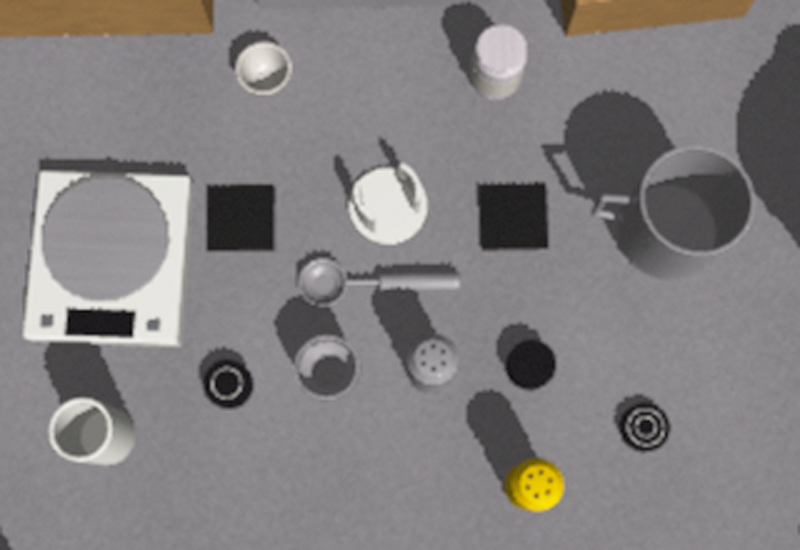

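View pics/side0c.png

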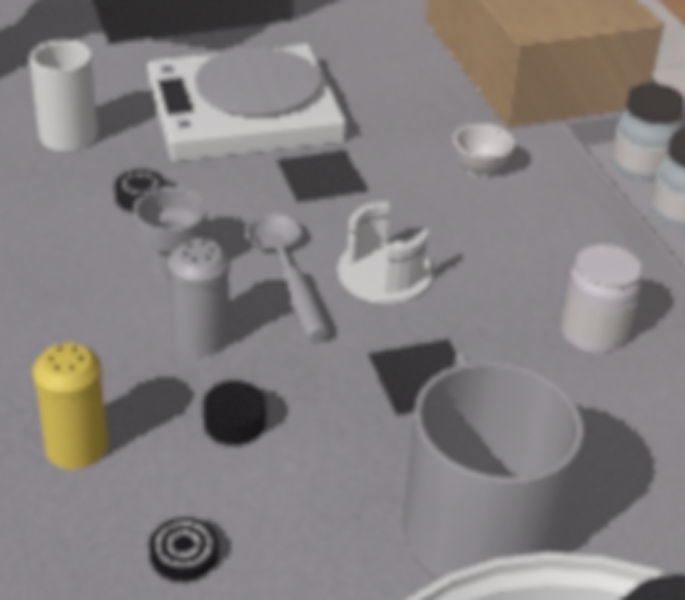

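The three look-alike groups, in top-view pixels:
- **Jar:** the open white jar at (196,241) is the one. The capped white jar at (360,95) and the bowl at (264,96) are not.
- **Shaker:** the grey one at (334,214) is the one. The yellow one at (375,264) is not.
- **Funnel:** the steel funnel is at (290,216). The ladle bowl at (289,181) is not.
- **Lids:** plain deep at (372,215), one-ring medium at (251,222), two-ring shallow at (418,240).
- **Pads:** the scale is on the left, so the target pad is the left one at (256,156). The one at (365,156) is by the pot.

The crop agrees with these choices. 24+12 = 36 mm, so I stack deep at the bottom and shallow on top.

```bash
cat > meas.py <<'E'
from h import *
def toppts(W,c,r,h,tol=.005):
    m=np.isfinite(W[...,2])&(np.hypot(W[...,0]-c[0],W[...,1]-c[1])<r)&(abs(W[...,2]-h)<tol)
    return m
E
python3 - <<'E'
from meas import *
d=np.load("pics/top0.npz");K,R,t=d["K"],d["R"],d["t"]
W=cloud({"range_z":d["z"]},K,R,t)
print("bench z",np.nanmedian(W[280:330,200:240,2]), [ (u,v,W[v,u].round(3)) for u,v in [(300,350),(450,280),(100,350)]])
things=dict(scale=((202,164),.040),pad_left=((256,156),.004),pad_right=((365,156),.004),tubefoot=((314,152),.006),jar=((194,242),.095),funnel=((290,216),.062),shaker=((334,214),.094),yellow=((375,264),.094),deep=((372,215),.024),medium=((251,222),.018),shallow=((418,240),.012),pot=((437,152),.12))
for k,(uv,h) in things.items():
    c=ray(K,R,t,uv,h); m=toppts(W,c,.075,h,.006)
    v,u=np.nonzero(m)
    if len(u)<5: print(k,c.round(3),"few",len(u)); continue
    p=W[m]; q=np.stack([u,v],1).astype(np.float32)
    (cc,rr)=cv2.minEnclosingCircle(p[:,:2].astype(np.float32))
    print(k,"ray",c.round(3),"n",len(u),"zmed",np.median(p[:,2]).round(4),"xr",p[:,0].min().round(3),p[:,0].max().round(3),"yr",p[:,1].min().round(3),p[:,1].max().round(3),"circ",np.round(cc,4),round(rr,4))
E
```

```text
bench z -0.0011154405557143726 [(300, 350, array([ 0.113,  0.033, -0.002])), (450, 280, array([ 0.277, -0.35 , -0.003])), (100, 350, array([0.12 , 0.527, 0.   ]))]
scale ray [0.58 0.28 0.04] n 1961 zmed 0.0385 xr 0.511 0.642 yr 0.215 0.345 circ [0.5766 0.2844] 0.07
pad_left ray [0.609 0.146 0.004] n 1554 zmed 0.0007 xr 0.536 0.683 yr 0.072 0.202 circ [0.6089 0.1465] 0.075
pad_right ray [ 0.604 -0.144  0.004] n 1665 zmed 0.0005 xr 0.532 0.679 yr -0.219 -0.069 circ [ 0.6044 -0.1441] 0.075
tubefoot ray [ 0.617 -0.008  0.006] n 946 zmed 0.0031 xr 0.544 0.691 yr -0.083 0.067 circ [ 0.6171 -0.0084] 0.0751
jar ray [0.375 0.277 0.095] n 135 zmed 0.0934 xr 0.347 0.404 yr 0.251 0.311 circ [0.3766 0.2807] 0.0301
funnel ray [0.438 0.052 0.062] n 103 zmed 0.0602 xr 0.406 0.468 yr 0.02 0.082 circ [0.4366 0.0506] 0.0319
shaker ray [ 0.437 -0.055  0.094] n 207 zmed 0.0911 xr 0.421 0.46 yr -0.072 -0.034 circ [ 0.4406 -0.054 ] 0.0217
yellow ray [ 0.318 -0.148  0.094] n 227 zmed 0.0909 xr 0.297 0.339 yr -0.17 -0.13 circ [ 0.3193 -0.1508] 0.0225
deep ray [ 0.443 -0.154  0.024] n 291 zmed 0.0225 xr 0.418 0.467 yr -0.181 -0.134 circ [ 0.4423 -0.1566] 0.0251
medium ray [0.43  0.155 0.018] n 308 zmed 0.0167 xr 0.403 0.486 yr 0.132 0.218 circ [0.4471 0.1722] 0.0506
shallow ray [ 0.379 -0.271  0.012] n 293 zmed 0.0104 xr 0.353 0.4 yr -0.297 -0.247 circ [ 0.3766 -0.2718] 0.0256
pot ray [ 0.579 -0.303  0.12 ] n 253 zmed 0.1177 xr 0.53 0.638 yr -0.361 -0.253 circ [ 0.5848 -0.3084] 0.056
```

```bash
python3 - <<'E'
from meas import *
for n in ["top","side"]:
    d=np.load(f"pics/{n}0.npz");K,R,t=d["K"],d["R"],d["t"]; f=d["f"].astype(int)
    W=cloud({"range_z":d["z"]},K,R,t)
    # pads
    br=f.max(-1)
    for k,c in dict(pl=(.609,.146),pr=(.604,-.144)).items():
        m=((br<40)&(np.hypot(W[...,0]-c[0],W[...,1]-c[1])<.075)).astype(np.uint8)
        cs,_=cv2.findContours(m,cv2.RETR_EXTERNAL,cv2.CHAIN_APPROX_NONE); cn=max(cs,key=cv2.contourArea)[:,0,:]
        P=np.array([ray(K,R,t,q,.004)[:2] for q in cn]).astype(np.float32)
        r=cv2.minAreaRect(P); print(n,k,np.round(r[0],4),np.round(r[1],4),round(r[2],1))
    # tube
    m=np.isfinite(W[...,2])&(np.hypot(W[...,0]-.617,W[...,1]+.008)<.05)
    for lo,hi in [(.003,.012),(.046,.060)]:
        p=W[m&(W[...,2]>lo)&(W[...,2]<hi)]; print(n,lo,len(p),p.mean(0).round(4),p.min(0).round(4),p.max(0).round(4))
        if lo>.04: print((p*1000).round(0).astype(int).tolist())
    w=((f.min(-1)>150)&(np.hypot(W[...,0]-.617,W[...,1]+.008)<.055)).astype(np.uint8)
    if n=="top":
        cs,_=cv2.findContours(w,cv2.RETR_EXTERNAL,cv2.CHAIN_APPROX_NONE); cn=max(cs,key=cv2.contourArea)[:,0,:]
        P=np.array([ray(K,R,t,q,.006)[:2] for q in cn]).astype(np.float32); print(cv2.fitEllipse(P),cv2.minEnclosingCircle(P))
E
```

```text
top pl [0.6067 0.1477] [0.0667 0.0667] 0.4
top pr [ 0.6046 -0.1437] [0.0687 0.0661] 89.1
top 0.003 467 [ 0.6143 -0.0122  0.0053] [ 0.5684 -0.0513  0.003 ] [0.6566 0.0397 0.0115]
top 0.046 79 [ 0.6169 -0.0105  0.052 ] [ 0.5866 -0.0449  0.0462] [0.6463 0.0218 0.0571]
[[646, -25, 51], [645, -27, 54], [644, -30, 57], [643, -25, 52], [643, -27, 52], [643, -30, 52], [642, -32, 54], [642, -27, 47], [640, -30, 52], [641, -32, 50], [640, -35, 53], [638, -32, 52], [637, -35, 54], [637, -37, 54], [635, -35, 52], [634, -37, 55], [635, -40, 52], [633, -37, 51], [632, -40, 52], [630, -40, 52], [629, -42, 53], [627, 19, 56], [627, -40, 52], [628, -42, 50], [624, 22, 56], [625, 19, 52], [626, 17, 50], [625, -40, 50], [626, -42, 47], [624, -45, 52], [622, 22, 53], [621, 19, 56], [624, 17, 46], [621, -42, 54], [622, -45, 51], [620, 22, 51], [619, 19, 55], [618, -42, 54], [620, -45, 48], [617, 22, 51], [616, 19, 55], [615, -42, 57], [616, -45, 53], [615, 22, 50], [615, 19, 51], [614, -45, 50], [612, 22, 52], [611, 19, 54], [611, -42, 52], [611, -45, 52], [609, 19, 53], [610, 17, 50], [608, -39, 54], [608, -42, 52], [606, 19, 53], [607, 17, 50], [607, -42, 47], [605, 19, 49], [604, 17, 50], [603, 14, 54], [602, 17, 51], [601, 14, 53], [598, 17, 55], [599, 14, 52], [599, 12, 50], [596, 14, 53], [595, 12, 55], [596, 9, 50], [593, 12, 54], [592, 9, 55], [593, 7, 54], [593, 4, 51], [591, 9, 51], [591, 7, 52], [590, 4, 53], [591, 2, 51], [589, 7, 48], [589, 4, 49], [587, 4, 47]]
((0.6171069145202637, -0.010011505335569382), (0.07898721098899841, 0.08636590838432312), 85.48450469970703) ((0.6213521957397461, -0.011226063594222069), 0.04677587002515793)Traceback (most recent call last):
  File "<stdin>", line 9, in <module>
ValueError: max() iterable argument is empty
```

```bash
python3 - <<'E'
from h import *
# look at tube with wrist cam: camera offset in tool frame
d,K,R,t=cam("wrist"); s=sense(); E=np.array(s["ee_rot"]); p=np.array(s["eef_pos"])
c=-R.T@t; print("cam in tool",E.T@(c-p),"axis in tool",E.T@R[2])
for pos in [(.54,0,.30),(.5,.2,.3),(.42,-.15,.3)]:
  for a in [0,90,-90,180]:
    ca,sa=np.cos(np.radians(a)),np.sin(np.radians(a))
    Rt=np.array([[ca,sa,0],[sa,-ca,0],[0,0,-1.]])
    q=solve_ik(pos,Rt); print(pos,a,None if q is None else np.round(q,1))
E
```

```text
cam in tool [ 0.0766294   0.00041606 -0.12318314] axis in tool [-3.01151496e-01  9.24442384e-04  9.53575861e-01]
(0.54, 0, 0.3) 0 [-12.6  19.   70.4  -0.   90.6  77.4]
(0.54, 0, 0.3) 90 [-12.6  19.   70.4  -0.   90.6 -12.6]
(0.54, 0, 0.3) -90 None
(0.54, 0, 0.3) 180 [ -12.6   19.    70.4   -0.    90.6 -102.6]
(0.5, 0.2, 0.3) 0 [ 9.2 18.9 70.6 -0.  90.5 99.2]
(0.5, 0.2, 0.3) 90 [ 9.2 18.9 70.6 -0.  90.5  9.2]
(0.5, 0.2, 0.3) -90 None
(0.5, 0.2, 0.3) 180 [  9.2  18.9  70.6  -0.   90.5 -80.8]
(0.42, -0.15, 0.3) 0 [-34.9   9.2  83.9  -0.   86.9  55.1]
(0.42, -0.15, 0.3) 90 [-34.9   9.2  83.9  -0.   86.9 -34.9]
(0.42, -0.15, 0.3) -90 [-34.9   9.2  83.9  -0.   86.9 145.1]
(0.42, -0.15, 0.3) 180 [ -34.9    9.2   83.9   -0.    86.9 -124.9]
```

```bash
python3 - <<'E'
from meas import *
d=np.load("pics/top0.npz");K,R,t=d["K"],d["R"],d["t"]
W=cloud({"range_z":d["z"]},K,R,t)
def ext(u0,v0,u1,v1,zmin):
    p=W[v0:v1,u0:u1].reshape(-1,3); p=p[p[:,2]>zmin]; return len(p),p.min(0).round(3),p.max(0).round(3)
print("blackbox",ext(20,100,160,220,.05)); print("ladle",ext(275,168,350,195,.004)); print("ladle handle",ext(312,172,350,190,.004))
print("bowl",ext(250,85,280,110,.01)); print("boxes",ext(140,5,250,85,.03),ext(375,5,470,85,.03)); print("tray", ext(260,15,360,75,.02))
m=toppts(W,(.577,.281),.09,.0385,.004); v,u=np.nonzero(m); P=np.array([ray(K,R,t,q,.040)[:2] for q in zip(u,v)]).astype(np.float32)
cs,_=cv2.findContours(m.astype(np.uint8),cv2.RETR_EXTERNAL,cv2.CHAIN_APPROX_NONE); cn=max(cs,key=cv2.contourArea)[:,0,:]
P=np.array([ray(K,R,t,q,.040)[:2] for q in cn]).astype(np.float32); print("plate",cv2.fitEllipse(P))
E
```

```text
blackbox (4250, array([0.447, 0.454, 0.05 ]), array([0.668, 0.659, 0.124]))
ladle (474, array([ 0.503, -0.086,  0.004]), array([0.567, 0.09 , 0.022]))
ladle handle (247, array([ 0.523, -0.086,  0.006]), array([ 0.542, -0.002,  0.022]))
bowl (273, array([0.733, 0.09 , 0.01 ]), array([0.792, 0.147, 0.038]))
boxes (6648, array([0.814, 0.178, 0.03 ]), array([0.979, 0.42 , 0.105])) (5077, array([ 0.807, -0.408,  0.03 ]), array([ 0.988, -0.194,  0.085]))
tray (2675, array([ 0.845, -0.131,  0.02 ]), array([0.991, 0.129, 0.087]))
plate ((0.5756757259368896, 0.27932244539260864), (0.1278497725725174, 0.12928496301174164), 136.92225646972656)
```

```bash
cat >> h.py <<'E'
def rt(a):
    ca,sa=np.cos(np.radians(a)),np.sin(np.radians(a)); return np.array([[ca,sa,0],[sa,-ca,0],[0,0,-1.]])
E
python3 - <<'E'
from meas import *
for k,p,a in [("tube",(.617+.045*.39,-.011-.0+.03,.25),113),("scale",(.577,.31,.25),90)]:
    reach(p,rt(a)); d,K,R,t=cam("wrist"); save("w_%s.png"%k,d["frame"]); np.savez("pics/w_%s.npz"%k,f=d["frame"],z=d["range_z"],K=K,R=R,t=t)
    s=sense(); print(s["time_s"],s["eef_pos"],s["force"])
E
```

```text
2.6417 [0.63441378 0.01993844 0.25010536] [ 0.5796743   0.0273153  -0.28024891]
3.8333 [0.57752618 0.30895714 0.24998206] [-0.1792447  -0.39944307  0.39618771]
```

View pics/w_tube.png

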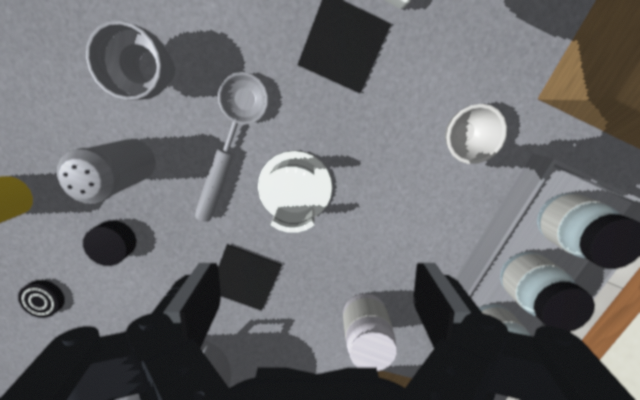

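View pics/w_scale.png

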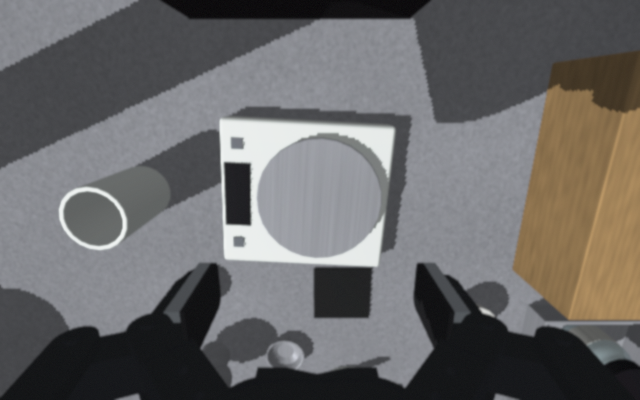

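The wrist views show the tube at (295,190) with its slots to left and right in the picture, so the yaw of about 23° holds. They also show the plate at (321,197) and the open jar at (93,217).

```bash
python3 - <<'E'
from meas import *
from scipy.optimize import least_squares
def circ(P):
    return least_squares(lambda q:np.hypot(P[:,0]-q[0],P[:,1]-q[1])-q[2],[*P.mean(0)[:2],.03],loss="soft_l1",f_scale=.001).x.round(4)
for k in ["w_tube","w_scale","top0"]:
    d=np.load(f"pics/{k}.npz");K,R,t=d["K"],d["R"],d["t"]; f=d["f"].astype(int); W=cloud({"range_z":d["z"]},K,R,t)
    def cont(m,h):
        cs,_=cv2.findContours(m.astype(np.uint8),cv2.RETR_EXTERNAL,cv2.CHAIN_APPROX_NONE); cn=max(cs,key=cv2.contourArea)[:,0,:]
        return np.array([ray(K,R,t,q,h)[:2] for q in cn]).astype(np.float32)
    if k!="w_scale":
        near=np.hypot(W[...,0]-.617,W[...,1]+.011)<.055
        p=W[near&(W[...,2]>.045)&(W[...,2]<.06)]; c=circ(p); print(k,"tube tops",len(p),p[:,2].max(),c)
        a=np.degrees(np.arctan2(p[:,1]-c[1],p[:,0]-c[0]))
        for sgn in (1,-1):
            aa=a[(a*sgn>0)]; print("  wall ang",np.percentile(aa,[2,98]).round(1),"mid",np.percentile(aa,[2,98]).mean().round(1),aa.mean().round(1), len(aa))
    if k!="w_tube":
        m=(abs(W[...,2]-.0395)<.005)&(np.hypot(W[...,0]-.577,W[...,1]-.281)<.09); P=cont(m,.040); print(k,"plate",circ(P),np.nanmedian(W[m][:,2]))
    if k=="w_tube":
      m=(f.max(-1)<45)&(np.hypot(W[...,0]-.606,W[...,1]-.147)<.07)&(W[...,2]<.012); r=cv2.minAreaRect(cont(m,.004)); print(k,"padL",np.round(r[0],4),np.round(r[1],4),r[2])
    for nm,c,h in [("jar",(.377,.281),.095),("funnel",(.4366,.0506),.062),("shaker",(.4406,-.054),.094),("deep",(.4423,-.1566),.024),("shallow",(.3766,-.2718),.012)]:
        m=(abs(W[...,2]-h+.001)<.005)&(np.hypot(W[...,0]-c[0],W[...,1]-c[1])<.045)
        if m.sum()>60: p=W[m]; print(k,nm,m.sum(),"encl",*np.round(cv2.minEnclosingCircle(p[:,:2].astype(np.float32)),4) if 0 else cv2.minEnclosingCircle(p[:,:2].astype(np.float32)),"fit ray",circ(cont(m,h)))
E
```

```text
w_tube tube tops 644 0.05573367791017159 [ 0.6202 -0.0083  0.0315]
  wall ang [ 72.8 154.2] mid 113.5 112.5 312
  wall ang [-107.2  -27.2] mid -67.2 -67.7 332
w_tube padL [0.6101 0.1481] [0.0691 0.0695] 0.006526693236082792
w_tube funnel 1229 encl (0.43948012590408325, 0.05306723713874817) 0.0326104611158371 fit ray [0.4411 0.0531 0.0318]
w_tube shaker 1719 encl (0.4435909390449524, -0.050295114517211914) 0.02179655432701111 fit ray [ 0.446  -0.0483  0.0199]
w_tube deep 1458 encl (0.4453737437725067, -0.1538497358560562) 0.02583317458629608 fit ray [ 0.4467 -0.1523  0.0252]
w_tube shallow 1190 encl (0.3794754147529602, -0.2687700688838959) 0.025897936895489693 fit ray [ 0.3818 -0.2665  0.0256]
w_scale plate [0.5798 0.2835 0.0648] 0.03940989227865512
w_scale jar 1283 encl (0.37967821955680847, 0.28373458981513977) 0.030779046937823296 fit ray [0.3817 0.2846 0.0301]
top0 tube tops 84 0.05712878066555261 [ 0.6165 -0.0117  0.0317]
  wall ang [ 72.  152.8] mid 112.4 114.4 43
  wall ang [-107.2  -25.4] mid -66.3 -63.9 41
top0 plate [0.5758 0.2793 0.0644] 0.03855411712254887
top0 jar 135 encl (0.3765566647052765, 0.2806718647480011) 0.030131669715046883 fit ray [0.376  0.2803 0.0287]
top0 funnel 103 encl (0.43663471937179565, 0.05057717487215996) 0.03194192051887512 fit ray [0.4365 0.0505 0.0307]
top0 shaker 207 encl (0.44058501720428467, -0.05400902405381203) 0.02173910103738308 fit ray [ 0.439  -0.0538  0.0186]
top0 deep 291 encl (0.4422725439071655, -0.15664204955101013) 0.02509848214685917 fit ray [ 0.4421 -0.1565  0.0236]
top0 shallow 292 encl (0.3766353726387024, -0.27179574966430664) 0.02563854493200779 fit ray [ 0.3764 -0.2708  0.0236]
```

```bash
cat >> h.py <<'E'
def st(tag=""):
    s=sense(); print(tag,"t",round(s["time_s"],1),"p",np.round(s["eef_pos"],4),"F",np.round(s["force"],1),"w",round(s["grip_width"],3)); return s
E
python3 - <<'E'
from h import *
x,y=.378,.2823
reach((x,y,.17),rt(0)); st("above")
print(move_linear((x,y,.070),stop_force=10)); st("down")
grasp(40); st("g1"); open_gripper()
reach((x,y,.070),rt(90)); st("rot")
grasp(40); s=st("g2")
move_linear((x,y,.19)); st("up")
d,K,R,t=cam("side"); save("s1.png",d["frame"])
E
```

```text
above t 5.3 p [0.3787 0.2822 0.1702] F [-0.2 -0.6 -1.1] w 0.997
False
down t 6.1 p [0.3785 0.2825 0.0706] F [-1.  -0.9 -0.5] w 1.0
g1 t 6.5 p [0.3784 0.2825 0.071 ] F [-1.1  0.1  6.7] w 0.703
rot t 8.2 p [0.378  0.2823 0.07  ] F [ 0.3 -0.3 -0.3] w 1.0
g2 t 8.6 p [0.3781 0.2823 0.0701] F [0.4 0.1 2.2] w 0.681
up t 9.6 p [0.3776 0.2821 0.1892] F [-0.2  1.  -1.5] w 0.679
```

View pics/s1.png

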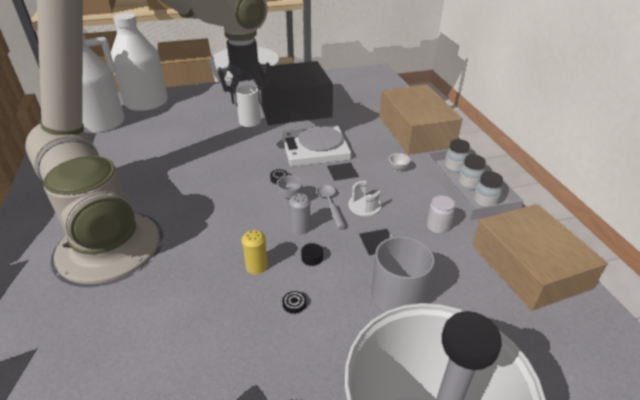

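The jar is held upright at (248,105), and the gripper width fits 60 mm. Next I place it on the plate.

```bash
python3 - <<'E'
from h import *
x,y=.578,.2815
reach((x,y,.19),rt(90)); st()
print(move_linear((x,y,.118)), move_linear((x,y,.106),max_speed=.03,stop_force=4)); st("placed")
dwell(.2); open_gripper(); s=st("open")
move_linear((x,y,.22)); reach((.44,.05,.25),rt(90)); st()
d,K,R,t=cam("top"); save("t2.png",d["frame"]); np.savez("pics/t2.npz",f=d["frame"],z=d["range_z"],K=K,R=R,t=t)
d,K,R,t=cam("side"); save("s2.png",d["frame"])
E
python3 - <<'E'
import sys; sys.path.insert(0,'.')
import numpy as np,cv2
E
cat > an.py <<'E'
import numpy as np,cv2,sys
from scipy.optimize import least_squares
def ray(K,R,t,uv,h):
    d=R.T@np.linalg.inv(K)@np.array([uv[0],uv[1],1.]); o=-R.T@t
    return o+d*(h-o[2])/d[2]
def load(k):
    d=np.load(f"pics/{k}.npz");K,R,t=d["K"],d["R"],d["t"]; z=d["z"].astype(float); v,u=np.mgrid[:400,:640]
    P=np.stack([(u-K[0,2])/K[0,0]*z,(v-K[1,2])/K[1,1]*z,z],-1); W=(P-t)@R; W[z<=0]=np.nan
    return d["f"].astype(int),W,K,R,t
def top(W,c,h,r=.045,tol=.005):
    m=(abs(W[...,2]-h+.001)<tol)&(np.hypot(W[...,0]-c[0],W[...,1]-c[1])<r); p=W[m]
    if len(p)<5: return len(p)
    a=cv2.minEnclosingCircle(p[:,:2].astype(np.float32)); return len(p),np.round(a[0],4),round(a[1],4),np.median(p[:,2]).round(4)
E
python3 -c "
from an import *
f,W,K,R,t=load('t2'); print(top(W,(.577,.28),.135), top(W,(.3766,-.2718),.012))"
```

```text
t 10.4 p [0.5769 0.2817 0.1895] F [-0.4  0.4 -0.6] w 0.681
False True
placed t 11.4 p [0.5787 0.2817 0.11  ] F [ 0.8 -0.5  3.5] w 0.681
open t 12.0 p [0.5781 0.2816 0.1088] F [-0.  -0.   1.2] w 0.995
 t 13.9 p [0.4406 0.0504 0.2499] F [-1.1 -0.5 -0.8] w 1.003
(144, array([0.5765, 0.2802]), 0.0309, np.float64(0.1329)) (289, array([ 0.3763, -0.2716]), 0.0251, np.float64(0.0103))
```

View pics/t2.png

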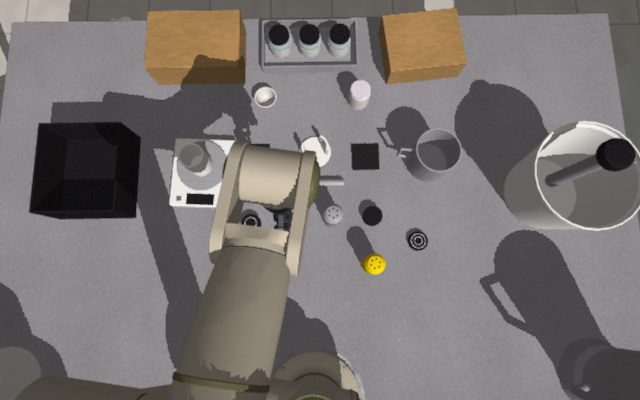

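Seen from the top, the jar sits at (.5765,.2802) against its true (.578,.2815). The top camera's bias is therefore about (−1.5,−1.3) mm, and I correct for it. The jar is within about 1 mm of the plate's centre. Next is the funnel.

```bash
python3 - <<'E'
from h import *
x,y=.438,.0515
reach((x,y,.13),rt(90)); 
print(move_linear((x,y,.052),stop_force=8)); st("down")
grasp(30); st("g")
move_linear((x,y,.24)); st("up")
x,y=.578,.2815
reach((x,y,.24),rt(90)); s=st("over")
d,K,R,t=cam("side"); save("s3.png",d["frame"]); np.savez("pics/s3.npz",f=d["frame"],z=d["range_z"],K=K,R=R,t=t)
d,K,R,t=cam("wrist"); save("w3.png",d["frame"])
import cv2
im=cv2.imread("pics/s3.png")[40:200,240:400]; cv2.imwrite("pics/s3c.png",cv2.resize(im,(600,600),interpolation=cv2.INTER_CUBIC))
E
```

```text
False
down t 15.3 p [0.439  0.0514 0.0532] F [-0.5  0.5  0.2] w 0.998
g t 15.6 p [0.4387 0.0514 0.0532] F [-0.2  0.7  6.5] w 0.728
up t 17.0 p [0.4377 0.0515 0.2394] F [-0.4  0.  -1.1] w 0.725
over t 18.0 p [0.5779 0.2805 0.24  ] F [-0.1  0.2 -0.4] w 0.722
```

View pics/s3c.png

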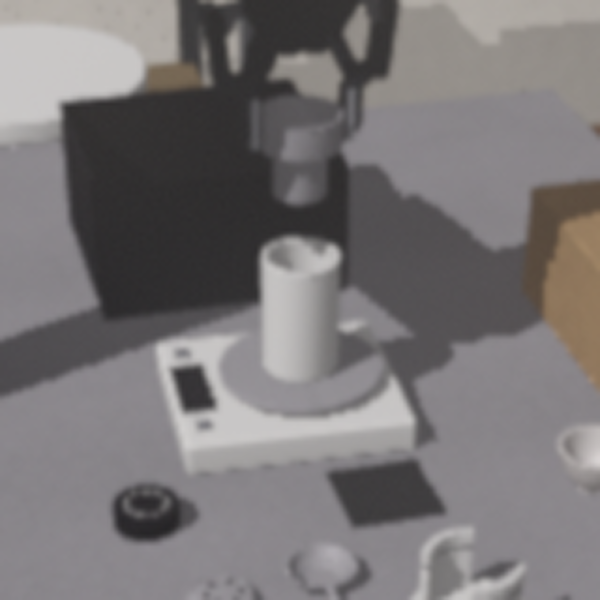

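View pics/w3.png

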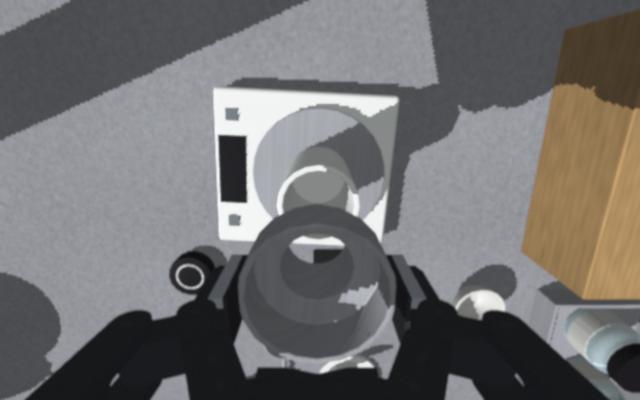

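The funnel is held upright above the jar, spout at crop (300,190) over the mouth at (302,255). Lowering it now.

```bash
python3 - <<'E'
from h import *
x,y=.578,.2815
print(move_linear((x,y,.205)), move_linear((x,y,.16),max_speed=.05,stop_force=4)); st("in")
print(move_linear((x,y,.146),max_speed=.025,stop_force=4)); st("seat")
dwell(.2); open_gripper(); st("open")
move_linear((x,y,.26)); reach((.44,-.054,.26),rt(90)); st()
d,K,R,t=cam("side"); save("s4.png",d["frame"]); np.savez("pics/s4.npz",f=d["frame"],z=d["range_z"],K=K,R=R,t=t)
d,K,R,t=cam("top"); save("t4.png",d["frame"]); np.savez("pics/t4.npz",f=d["frame"],z=d["range_z"],K=K,R=R,t=t)
im=cv2.imread("pics/s4.png")[80:200,260:380]; cv2.imwrite("pics/s4c.png",cv2.resize(im,(600,600),interpolation=cv2.INTER_CUBIC))
E
python3 -c "
from an import *
f,W,K,R,t=load('t4'); print(top(W,(.577,.28),.160))"
```

```text
False False
in t 19.6 p [0.5782 0.2816 0.1604] F [-0.2  0.  -1.6] w 0.721
True
seat t 20.0 p [0.5781 0.2815 0.1511] F [-0.4 -0.6  4.6] w 0.722
open t 20.6 p [0.5777 0.2814 0.1502] F [-0.4  0.6  0.1] w 1.002
 t 22.8 p [ 0.4405 -0.0536  0.26  ] F [ 0.1 -0.3  0. ] w 1.0
(130, array([0.575 , 0.2807]), 0.0324, np.float64(0.1582))
```

View pics/s4c.png

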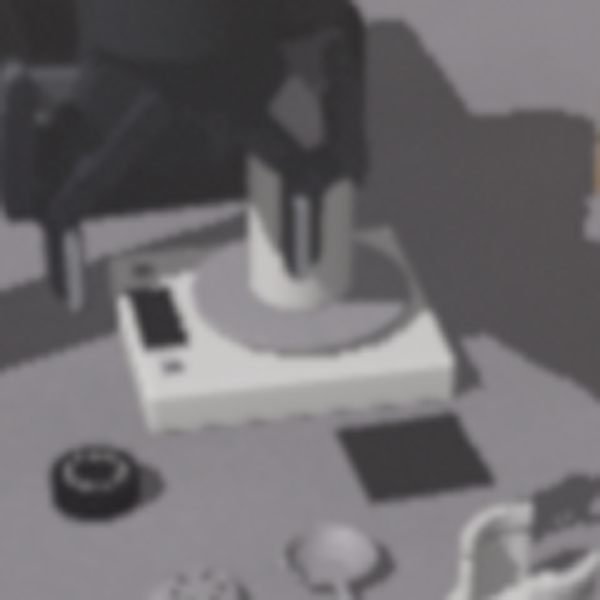

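Seating is confirmed: the funnel rim reads 158 mm from the top against 160 expected (camera bias −1.5 mm), and it is centred. Next is the shaker.

```bash
python3 - <<'E'
from h import *
x,y=.442,-.0525
reach((x,y,.14),rt(90)); 
print(move_linear((x,y,.054),stop_force=8)); st("down")
grasp(60); st("g")
move_linear((x,y,.20)); st("up")
x,y=.608,.1475
reach((x,y,.20),rt(90)); st("over")
print(move_linear((x,y,.068)),move_linear((x,y,.050),max_speed=.025,stop_force=4)); st("placed")
dwell(.2); open_gripper(); st("open")
move_linear((x,y,.20)); reach((.443,-.155,.22),rt(113)); st()
d,K,R,t=cam("side"); save("s5.png",d["frame"]); np.savez("pics/s5.npz",f=d["frame"],z=d["range_z"],K=K,R=R,t=t)
d,K,R,t=cam("top"); save("t5.png",d["frame"]); np.savez("pics/t5.npz",f=d["frame"],z=d["range_z"],K=K,R=R,t=t)
im=cv2.imread("pics/s5.png")[50:290,240:480]; cv2.imwrite("pics/s5c.png",cv2.resize(im,(600,600),interpolation=cv2.INTER_CUBIC))
E
python3 -c "
from an import *
f,W,K,R,t=load('t5'); print(top(W,(.577,.28),.160),top(W,(.606,.148),.098))"
```

```text
False
down t 24.2 p [ 0.4428 -0.0528  0.0551] F [-1.1 -0.3  0.2] w 1.001
g t 24.6 p [ 0.4421 -0.0526  0.0549] F [-2.7  0.5  9.8] w 0.542
up t 25.8 p [ 0.4416 -0.0524  0.1992] F [-0.  -0.6 -2.2] w 0.542
over t 26.8 p [0.6076 0.1465 0.1998] F [ 0.8  0.2 -2. ] w 0.544
False True
placed t 28.3 p [0.6081 0.1476 0.0589] F [-0.2  0.6  4.8] w 0.541
open t 28.9 p [0.6076 0.1475 0.058 ] F [ 0.4 -0.2  0.2] w 1.003
 t 31.3 p [ 0.4434 -0.1546  0.2199] F [ 1.   0.6 -0.1] w 1.0
(134, array([0.5757, 0.2809]), 0.0324, np.float64(0.1579)) (201, array([0.6036, 0.1471]), 0.023, np.float64(0.0948))
```

View pics/s5c.png

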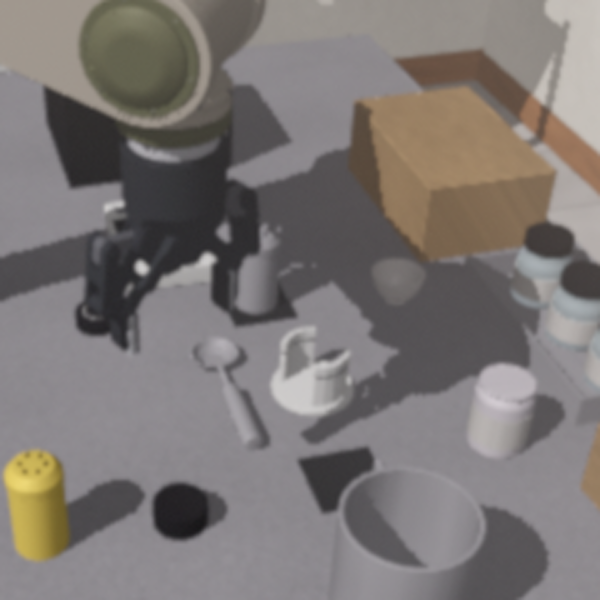

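View pics/t5.png

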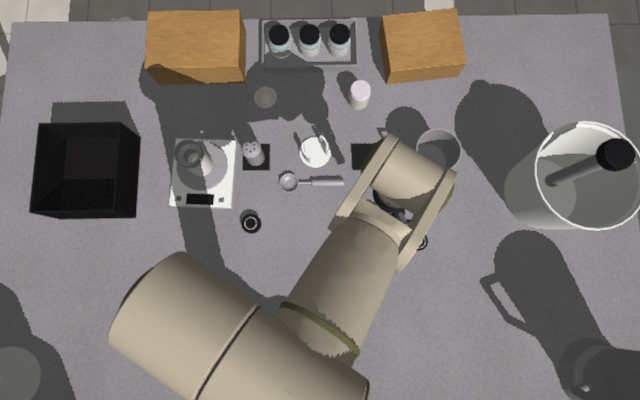

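The shaker stands on the left pad, top view (254,153), with its top at 95 mm (+1.5 bias). Next is the deep lid.

```bash
python3 - <<'E'
from h import *
A=rt(113)
x,y=.4437,-.1555
reach((x,y,.10),A)
print(move_linear((x,y,.026),max_speed=.1,stop_force=8)); st("down")
grasp(40); st("g")
move_linear((x,y,.13)); st("up")
x,y=.618,-.0104
reach((x,y,.13),A); s=st("over")
d,K,R,t=cam("wrist"); save("w6.png",d["frame"]); np.savez("pics/w6.npz",f=d["frame"],z=d["range_z"],K=K,R=R,t=t)
E
```

```text
False
down t 32.9 p [ 0.4441 -0.1557  0.0267] F [0.1 0.1 0.2] w 1.001
g t 33.3 p [ 0.4439 -0.1556  0.0267] F [-1.7  0.2  8.3] w 0.568
up t 34.2 p [ 0.4433 -0.1552  0.1293] F [-0.   0.6 -1.4] w 0.573
over t 35.1 p [ 0.6172 -0.0113  0.1295] F [ 0.1 -0.4 -0.8] w 0.568
```

View pics/w6.png

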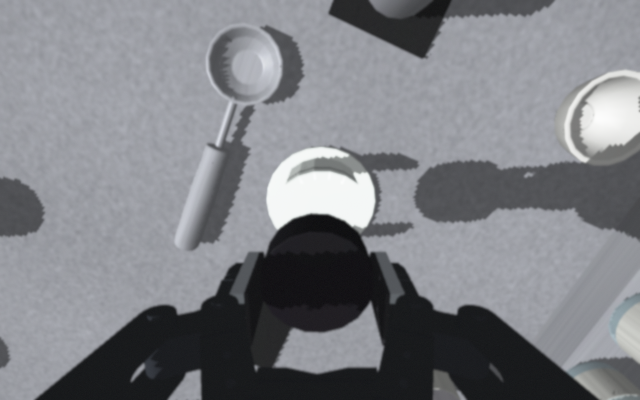

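The lid is held flat at (318,272) and lines up with the tube at (321,195). Lowering it in.

```bash
python3 - <<'E'
from h import *
A=rt(113); x,y=.618,-.0104
print(move_linear((x,y,.09),A), move_linear((x,y,.040),max_speed=.04,stop_force=4)); st("in")
print(move_linear((x,y,.026),max_speed=.02,stop_force=4)); st("bottom")
E
```

```text
False False
in t 37.0 p [ 0.6181 -0.0104  0.0403] F [-0.1 -0.3 -0.6] w 0.568
True
bottom t 37.4 p [ 0.6181 -0.0104  0.0328] F [-0.1  0.   5.3] w 0.566
```

The bottom was met at 32.8 mm against 32.7 expected. I release and fetch the shallow lid.

```bash
python3 - <<'E'
from h import *
A=rt(113); x,y=.618,-.0104
dwell(.2); open_gripper(); st("open")
move_linear((x,y,.15))
x,y=.3778,-.2706
reach((x,y,.15),A); st()
d,K,R,t=cam("top"); save("t7.png",d["frame"]); np.savez("pics/t7.npz",f=d["frame"],z=d["range_z"],K=K,R=R,t=t)
d,K,R,t=cam("wrist"); save("w7.png",d["frame"])
E
python3 -c "
from an import *
f,W,K,R,t=load('t7'); print(top(W,(.617,-.011),.030,.027),top(W,(.606,.148),.098),top(W,(.577,.28),.160))"
```

```text
open t 38.1 p [ 0.6177 -0.0103  0.0321] F [ 0.6 -0.7 -0.3] w 1.001
 t 40.3 p [ 0.3784 -0.2703  0.15  ] F [-0.2  0.3 -0.1] w 0.999
(268, array([ 0.6152, -0.0126]), 0.0253, np.float64(0.0282)) (201, array([0.6055, 0.1459]), 0.0224, np.float64(0.095)) (139, array([0.575 , 0.2806]), 0.0325, np.float64(0.1577))
```

View pics/w7.png

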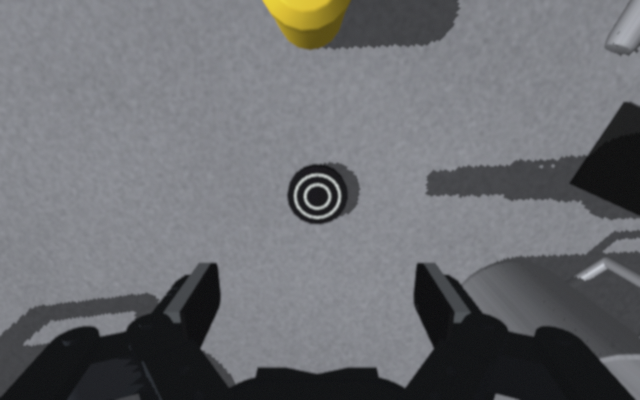

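View pics/t7.png

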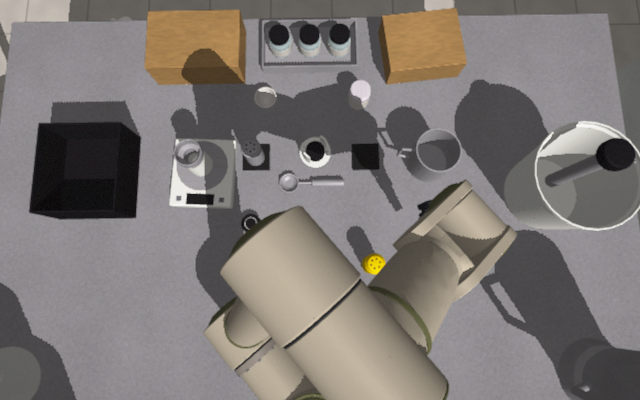

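The two rings at (317,195) confirm the shallow lid. The deep lid lies flat in the tube, top at 28 mm (+1.5 bias).

```bash
python3 - <<'E'
from h import *
A=rt(113); x,y=.3778,-.2706
print(move_linear((x,y,.05)),move_linear((x,y,.020),max_speed=.05,stop_force=6)); st("down")
grasp(40); s=st("g"); z0=s["eef_pos"][2]
move_linear((x,y,.17)); st("up")
x,y=.618,-.0104
reach((x,y,.17),A); st("over")
d,K,R,t=cam("wrist"); save("w8.png",d["frame"])
print("expect",z0+.030)
E
```

```text
False False
down t 42.0 p [ 0.3779 -0.2706  0.02  ] F [ 0.8 -0.5  0.3] w 0.999
g t 42.5 p [ 0.3779 -0.2707  0.0206] F [-1.6  0.6  7.9] w 0.562
up t 43.6 p [ 0.3775 -0.2703  0.1693] F [-0.5 -0.9 -1.6] w 0.56
over t 44.9 p [ 0.6177 -0.0115  0.1699] F [-0.3 -1.  -0.1] w 0.563
expect 0.05063141702828809
```

View pics/w8.png

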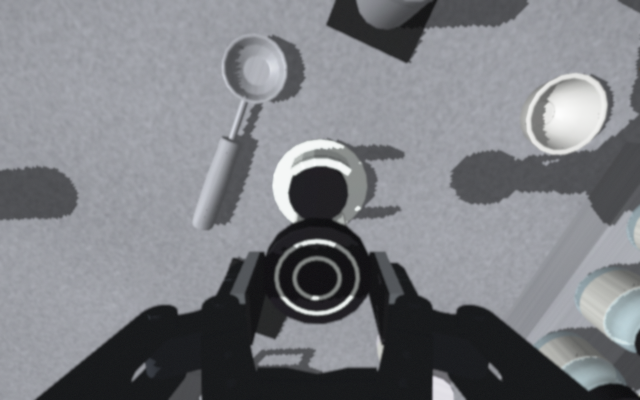

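The two-ring lid is held flat at (318,270), and the deep lid sits in the tube at (318,190). Lowering it.

```bash
python3 - <<'E'
from h import *
A=rt(113); x,y=.618,-.0104
print(move_linear((x,y,.10),A), move_linear((x,y,.058),max_speed=.04,stop_force=4)); st("in")
print(move_linear((x,y,.045),max_speed=.02,stop_force=4)); st("seat")
dwell(.2); open_gripper(); st("open")
move_linear((x,y,.17)); reach((.634,.02,.25),A)
d,K,R,t=cam("wrist"); save("w9.png",d["frame"]); np.savez("pics/w9.npz",f=d["frame"],z=d["range_z"],K=K,R=R,t=t)
reach((.184,.518,.25),rt(160)); st()
for n in ("top","side"):
    d,K,R,t=cam(n); save(n+"9.png",d["frame"]); np.savez("pics/%s9.npz"%n,f=d["frame"],z=d["range_z"],K=K,R=R,t=t)
im=cv2.imread("pics/side9.png")[80:240,240:400]; cv2.imwrite("pics/s9c.png",cv2.resize(im,(600,600),interpolation=cv2.INTER_CUBIC))
im=cv2.imread("pics/top9.png")[110:260,160:400]; cv2.imwrite("pics/t9c.png",cv2.resize(im,(800,500),interpolation=cv2.INTER_CUBIC))
E
python3 -c "
from an import *
for k in ('top9','w9'):
  f,W,K,R,t=load(k); print(k,'lidtop',top(W,(.617,-.011),.042,.027),'shaker',top(W,(.606,.148),.098),'funnel',top(W,(.577,.28),.160),'medium',top(W,(.43,.155),.018,.032))
f,W,K,R,t=load('top9')
m=(abs(W[...,2]-.0395)<.005)&(np.hypot(W[...,0]-.577,W[...,1]-.281)<.075);print(W[m].mean(0))
for k in ('top9','w9'):
  f,W,K,R,t=load(k); m=(np.hypot(W[...,0]-.617,W[...,1]+.011)<.022)
  p=W[m]; p=p[(p[:,2]>.035)&(p[:,2]<.05)]; q=np.linalg.lstsq(np.c_[p[:,:2]-p[:,:2].mean(0),np.ones(len(p))],p[:,2],rcond=None)[0]; print(k,'lid plane slope deg',np.degrees(q[:2]).round(2),q[2].round(4))
"
```

```text
False False
in t 46.8 p [ 0.6181 -0.0104  0.0583] F [0.2 0.1 0.3] w 0.564
True
seat t 47.2 p [ 0.6181 -0.0104  0.0507] F [-1. -0.  5.] w 0.563
open t 47.9 p [ 0.6177 -0.0103  0.0501] F [-0.   0.1  0.1] w 0.999
 t 51.7 p [0.1848 0.5179 0.2499] F [ 0.9  0.9 -0.3] w 1.005
top9 lidtop (277, array([ 0.6155, -0.0118]), 0.0252, np.float64(0.0405)) shaker (193, array([0.6057, 0.1456]), 0.0214, np.float64(0.0948)) funnel (134, array([0.5754, 0.2806]), 0.0323, np.float64(0.1581)) medium (286, array([0.4273, 0.1553]), 0.025, np.float64(0.0167))
w9 lidtop (1765, array([ 0.6178, -0.0113]), 0.0269, np.float64(0.0414)) shaker (2561, array([0.6082, 0.1486]), 0.0221, np.float64(0.096)) funnel 0 medium 0
[0.56596191 0.26923693 0.03862797]
top9 lid plane slope deg [-1.06 -0.9 ] 0.0409
w9 lid plane slope deg [0.18 0.05] 0.0415
```

View pics/s9c.png

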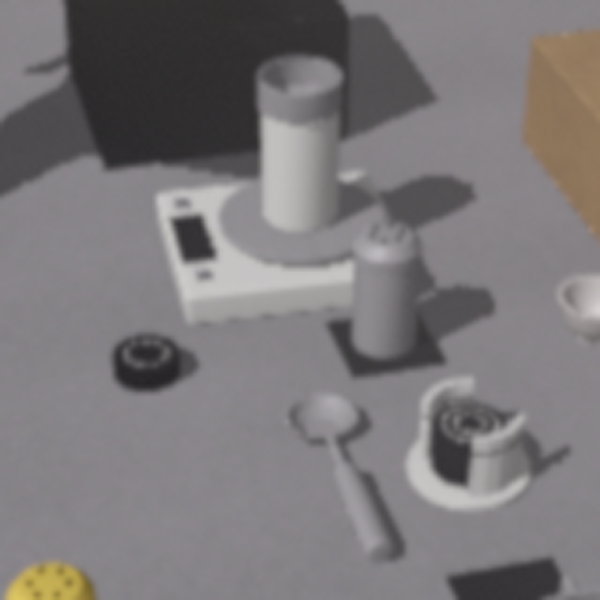

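View pics/t9c.png

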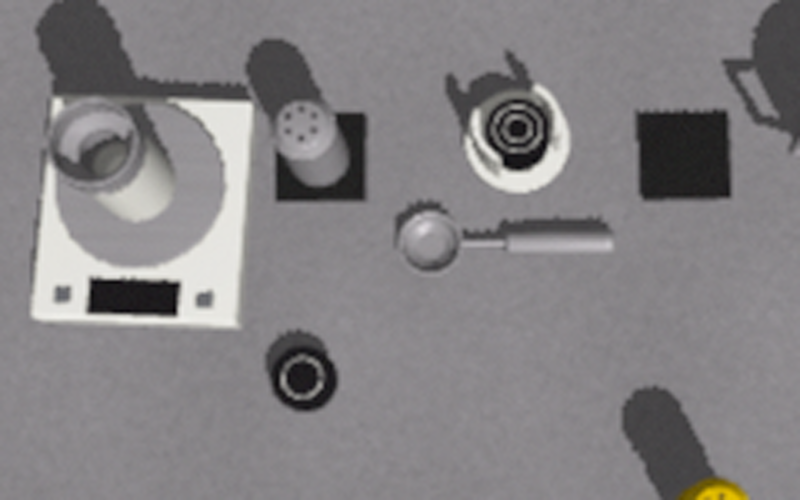

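View pics/w9.png

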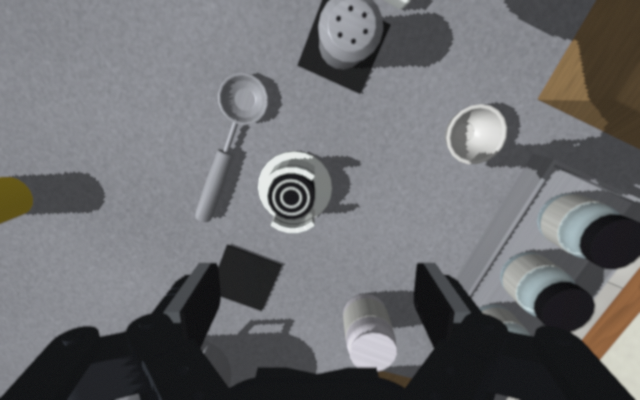

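Everything stands as asked:
- **Jar and funnel:** on the plate, side crop (300,140).
- **Shaker:** on the left pad at (385,300).
- **Lids:** the two-ring lid is flat on top in the tube at (470,420), and the one-ring lid is untouched at (148,360).

Handing in.

```bash
python3 -c "
from h import *
sign_off(); print('done')"
```

```text
the job is handed in; nothing more can be done
done
```

The filling station is set out as asked and handed in, about 52 s into the 144 s allowed.

- **Jar and funnel:** the jar stands on the scale's plate, about 1 mm from its centre. The funnel is seated upright in its mouth, with its rim at about 159.5 mm against 160 expected.
- **Shaker:** the steel shaker stands on pad_left, the pad between the scale and the tube, within about 2 mm of its middle.
- **Lids:** the deep lid (24 mm) is at the bottom of the tube and the shallow one (12 mm) on top. The top of the stack measured 41.4 mm from the wrist camera and 40.5 mm from the top camera, which reads about 1.5 mm low. The fill mark is at 42 mm.
- **Left alone:** the medium lid and the look-alikes were not touched.

**Checks that disagreed:**
- **Camera offset:** the top and wrist cameras differed by a steady 3.5 mm or so in x and 3 mm in y. I took the top camera's correction from where the jar was set down, and the wrist camera's from the difference between the two.
- **Lid tilt:** the coarser top view gave the lid stack a tilt of about 1°. The closer wrist view gave under 0.2°, so I took it as flat.
- **Shaker position:** one top-camera reading put the shaker about 3 mm off. Later readings from both cameras did not repeat this.

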